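# Snap the retaining cap of a filter holder home

## Task

One of the two filter holders on the bench still has its retaining cap standing proud. Take the pusher out of its wooden stand, press that cap straight down with it until it clicks in fully home, about flush like its neighbour, and keep it pressed with at least 14 N for one second to bed the seal, never going above 22 N because of the glass filter beneath. Then put the pusher back upright in its stand. Do not touch the cap with the gripper, do not press on the finished holder, and leave the other things where they are.

Things in the scene. Friction and masses are not known exactly. Their poses are not given: they have to be found in the camera images.
- holder: The filter holder still to be closed: fixed stiff white plastic block 100 x 100 x 44 mm high, a steel screw head (2 mm high) at each corner of its face, a small brass outlet on its +x side. Origin at the centre of its underside on the bench, z up. A round bore 51 mm wide is open in the middle of its face; a hard glass filter disc forms its floor.
- bore_mouth (a point): Centre of the open holder's bore at the height of its face, 44 mm above its origin. The filter disc below differs in thickness from holder to holder: its top lies 18 to 22 mm above the origin and is not measured. Six rounded steel spring catches, evenly spaced, 31 mm above its origin, stand out 4 to 5 mm from the bore's wall.
- closed_holder: An identical fixed holder, already closed: its dark metal cap lies about flush with its face. Origin at the centre of its underside. The two holders may stand either way round, left or right.
- cap: Loose dark metal cap, 24 mm high, 100 g. Origin at the centre of its underside, z up. A rim 48 mm wide, bevelled on both sides, lies 8 mm above its underside; its top is 38 mm wide. At the start it rests almost level on the catches, underside 30 mm above the holder's origin, top 10 mm proud of the face. Home: on the disc, underside 18 to 22 mm above the holder's origin, top flush within 2 mm.
- cap_top (a point): Centre of the cap's flat top, 24 mm above its origin. Pressing the cap in takes a rising force, up to 9 to 15 N, which falls away (even to nothing) as the rim passes the catches about 6 to 7 mm down; they snap over the rim and pull it the last 1 to 5 mm onto the hard filter disc.
- pusher: Loose hand pusher 125 mm tall, 130 g: a flat round black foot (30 mm wide, 12 mm thick), a steel shaft 16 mm thick and a round wooden handle 26 mm thick from 50 to 125 mm above the underside. Origin at the centre of the foot's underside, z towards the handle's top. It stands upright in its stand at the start.
- pusher_grip (a point): Point on the pusher's axis in the handle, 98 mm above its underside, where it is best held from above.
- stand: Fixed square wooden block 64 x 64 x 30 mm with a round socket 37 mm wide and 22 mm deep, chamfered 2 mm at the mouth, that holds the pusher's foot. Origin at the centre of its underside; the socket's floor is 8 mm above it.
- bottle: Bystander: amber bottle with a black stopper, 58 mm wide, 109 mm tall; origin at the centre of its underside.
- beaker: Bystander: empty glass beaker, 64 mm wide at the rim, 80 mm tall; origin at the centre of its underside.
- coil: Bystander: copper coil in a wooden frame, 70 x 80 mm, 86 mm tall with its two black terminals; origin at the centre of its underside.
Things that resemble listed ones, but are neither listed nor needed, are in the scene too. Leave any green look-alike of the holder alone. Leave any green look-alike of the pusher alone.

How it is judged:
On the way, in this order (a step that is already met when the one before it is completed fails the run):
1. the pusher is lifted clear of its stand (z of pusher in the frame of stand above 0.04 m), for 0.1 s.
2. the cap is home and the pusher keeps pressing on it with at least 14 N (z of cap in the frame of holder below 0.0226 m and horizontal distance between cap and holder below 0.003 m and angle between cap's own z axis and vertical below 0.05 rad and contact force between pusher and cap above 14 N), for 1 s.
At the end, for the whole second after the job is handed in: The cap is home past the catches (underside at most 22.6 mm above the holder's origin, centred within 3 mm, level within 0.05 rad); the pusher is at rest, let go and upright (0.1 rad) with its foot down in the stand's socket (within 3.5 mm of its floor, 7 mm of its middle) (z of cap in the frame of holder below 0.0226 m and horizontal distance between cap and holder below 0.003 m and angle between cap's own z axis and vertical below 0.05 rad and horizontal distance between pusher and stand below 0.007 m and z of pusher in the frame of stand below 0.0115 m and angle between pusher's own z axis and vertical below 0.1 rad and linear speed of pusher below 0.02 m/s); the robot touches nothing.
It fails at once if the pusher presses on the cap with more than 22 N (contact force between pusher and cap above 22 N).
It fails at once if the gripper or arm touches the cap (contact force between any of the fingers, the arm and cap above 1 N).
It fails at once if the finished holder is pressed or leaned on (contact force between any of pusher, the fingers, the arm and closed_holder above 3 N).
It fails at once if a bystander is moved by more than 20 mm (distance of any of bottle, beaker, coil from where it was at the start of the episode above 0.02 m).
It also fails if it takes over 61 s, if anything falls off the work surface, if the arm or the gripper's body presses on something with over 40 N, if the wrist force passes 120 N, or if a joint passes its speed limit or range.

## Robot

A 7-joint arm with a two-finger parallel gripper is mounted at the origin on the work surface. World frame = base frame: x ahead of the robot, y to its left, z up, the work surface at z = 0. Lengths are in m, angles in rad, forces in N, time in s.
With the tool pointing down it reaches from about 0.4 to 0.85 m from the base axis. Payload 6.9 kg.
Tool frame: the origin (TCP) lies between the finger pads; the fingertips stand 11 mm ahead of it and the grasp point (between the pads) lies 8 mm behind it; z points along the fingers, y is the line along which they close (so a half turn about z gives the same grasp; the last joint's range is limited). The gripper opens to 85 mm and grips with 20 to 120 N. Pads are 22 mm wide; open, the fingers measure 114 mm over their backs; the gripper's body (76 mm by 85 mm) begins 54 mm behind the grasp point. The pads swing forward as they close: fully open they stand 13 mm farther back than shut.
Start: joints at [-1.036, 0.507, -0.238, 1.5, 0.126, 1.149, -0.155], TCP at [0.26, 0.568, 0.242] pointing down, gripper open.
Joint ranges: [-3.08, 3.08], [-0.24, 2.05], [-1.43, 1.35], [0, 2.5], [-1.52, 4.66], [0.17, 1.96], [-2.89, 2.89]. Speed limits (rad/s): [2.39, 2.39, 3.14, 3.14, 3.14, 3.14, 3.14].

## Interface

Orientations are given as a unit quaternion [w, x, y, z].
In Python, from bench import manip, cams gives the robot as it stands.
- The arm moves only by the tool step_arm, never from a script. Its argument "increments" is text: rows parted by semicolons, each of 5 numbers parted by spaces: the shift along the tool's x, y, z in mm, then the turn about the tool's z in degrees, then the closure, from -1 (fully open) to 1 (shut). In form: dx dy dz yaw claw; .... A call has exactly 5 rows; each row is the pose to reach, as a shift and turn from the pose commanded when the call began, along the tool's axes at that moment; what a row does not reach only later rows make up. A row lasts 1/10 s, in which the tool goes at most 50 mm and 8.59 degrees, less where a joint would pass 70% of its speed; a pose out of reach is approached as far as the arm can. A call with a gripper value outside its range is refused whole. The fingers move at their own pace and stop on an object; "squeeze" is the grip in N (left out, the last holds). Time passes only in rows, so rows that repeat a pose let the fingers close, or fill a call up. It gives the time, the measured TCP pose, the force, the opening and the grip force at its end, in the units of the state.
- manip.observe(): the state, without advancing time (a new reading comes with each control period).
- cams.camera(name): name is "scene" or "top" or "wrist"; returns (picture, depth): 420x560x3 uint8, blue, green, red; 420x560 float32, m along the optical axis (not along the pixel's ray), 0 where there is no reading.
- cams.calibration(name): a dict with "camera_matrix" (3x3 intrinsics, pixels), "pose" (4x4, takes a point from camera to world coordinates); the wrist camera has in their place "T_tool_cam" (4x4, takes a point from camera to tool coordinates, whose origin is the TCP and whose axes are the flange's). Camera axes: x right, y down, z forward; pixel columns grow to the right and rows downward; lengths in m; the calibration is good to about 2 mm. The wrist camera is an equidistant fisheye: a pixel r from the principal point sees the ray r / f radians off the axis. A picture is of the moment at which its call begins: read the wrist's pose just before it. calibration takes no time and is no camera call.
- manip.hand_in(): hands the job in; it is judged then, once.
The state is a dict: "time": time; "qpos": joint angles; "qvel": joint speeds; "joint_efforts": joint torques, N m; "eef_pos": TCP position; "tcp_rot": TCP orientation; "ft_force": force on the tool from outside, world axes, zero at the start; "ft_torque": the same for the moment, N m; "width": finger opening in m; "finger_force": force on a finger pad.
Only numpy, scipy, OpenCV 4.12 (cv2) and the standard library are available. Lean on these libraries where they do the work, as an engineer would, in place of code of your own. Each camera call takes 0.05 s, during which the arm holds its last target. There are 200 camera calls.

## Working session

There is one attempt and no reset: what is moved stays moved. The work goes in short steps, Python scripts to look and compute and a tool call to move; the robot and the scene stay as the last step left them, time stands still between calls to the robot, and variables do not carry over. Pictures are saved under pics/ and viewed, at most 10 in all, crops included, and the job is handed in when it is done.

Besides the shell and the picture viewer there is one more tool, called after "Emit:" as name(argument=value, ...), one argument or row to a line, values as JSON. step_arm: Moves the arm, as the interface text tells. Its arguments: {"type":"object","properties":{"increments":{"type":"string"},"squeeze":{"type":"number"}},"required":["increments"]}

```bash
ls; mkdir -p pics; cat > h.py <<'E'
import numpy as np, cv2
from bench import manip, cams
def grab(n):
    s=manip.observe(); p,d=cams.camera(n); return s,p,d,cams.calibration(n)
def world(d,c,u,v):
    K=np.array(c["camera_matrix"]);T=np.array(c["pose"]);z=d[int(v),int(u)]
    return (T@np.r_[(u-K[0,2])/K[0,0]*z,(v-K[1,2])/K[1,1]*z,z,1])[:3]
def plane(c,u,v,h):
    K=np.array(c["camera_matrix"]);T=np.array(c["pose"])
    r=T[:3,:3]@np.linalg.solve(K,[u,v,1.]);return T[:3,3]+r*(h-T[2,3])/r[2]
def cloud(d,c):
    K=np.array(c["camera_matrix"]);T=np.array(c["pose"])
    v,u=np.indices(d.shape);P=np.stack([(u-K[0,2])/K[0,0]*d,(v-K[1,2])/K[1,1]*d,d],-1)
    W=P@T[:3,:3].T+T[:3,3];W[d==0]=np.nan;return W
E
python3 - <<'E'
from h import *
for n in("scene","top"):
    s,p,d,c=grab(n);cv2.imwrite(f"pics/{n}.png",p);np.savez(f"{n}.npz",p=p,d=d,K=c["camera_matrix"],T=c["pose"]);print(n,np.round(c["pose"],3).tolist(),np.round(c["camera_matrix"]).tolist())
s=manip.observe();print(s)
print(cams.calibration("wrist"))
E
```

```text
pics
scene [[0.775, 0.353, -0.524, 1.028], [0.632, -0.431, 0.644, -0.577], [0.001, -0.831, -0.557, 0.592], [0.0, 0.0, 0.0, 1.0]] [[393.0, 0.0, 283.0], [0.0, 393.0, 207.0], [0.0, 0.0, 1.0]]
top [[0.024, -0.984, 0.179, 0.342], [-1.0, -0.024, 0.004, -0.009], [0.0, -0.179, -0.984, 1.225], [0.0, 0.0, 0.0, 1.0]] [[499.0, 0.0, 279.0], [0.0, 499.0, 212.0], [0.0, 0.0, 1.0]]
{'time': 0.1, 'qpos': array([-1.03549751,  0.50823006, -0.23752918,  1.50106029,  0.12570124,
        1.14892367, -0.15475959]), 'qvel': array([-8.46052142e-04, -1.54499600e-03,  7.82501487e-05, -2.01886459e-03,
        3.31106697e-04,  5.02741615e-06, -5.27123515e-05]), 'joint_efforts': array([-5.17808396e-03, -6.21835256e+01, -2.19482213e+00, -2.50203127e+01,
        1.25185732e-02,  7.79408991e-03,  3.99573571e-05]), 'eef_pos': array([0.26030974, 0.56771087, 0.24152178]), 'tcp_rot': array([-1.54372813e-04,  2.13222821e-01,  9.77003256e-01, -8.01691911e-04]), 'ft_force': array([-0.67053462,  0.64733007,  0.4614379 ]), 'ft_torque': array([-0.00747911,  0.00058612,  0.00461529]), 'finger_force': 0.0, 'width': 0.08548424157322712}
{'camera_matrix': array([[325.1922621 ,   0.        , 282.50718073],
       [  0.        , 325.1922621 , 210.67236735],
       [  0.        ,   0.        ,   1.        ]]), 'T_tool_cam': array([[ 1.14275755e-03, -9.65484040e-01, -2.60459715e-01,
         6.59653230e-02],
       [ 9.99999285e-01,  1.01142910e-03,  6.38248695e-04,
        -4.18651098e-04],
       [-3.52782392e-04, -2.60460258e-01,  9.65484505e-01,
        -1.31897784e-01],
       [ 0.00000000e+00,  0.00000000e+00,  0.00000000e+00,
         1.00000000e+00]])}
```

View pics/scene.png

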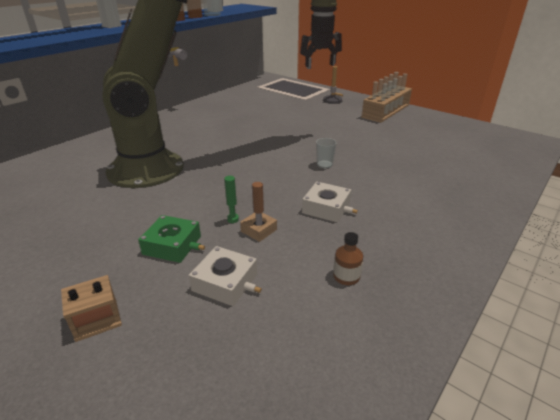

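View pics/top.png

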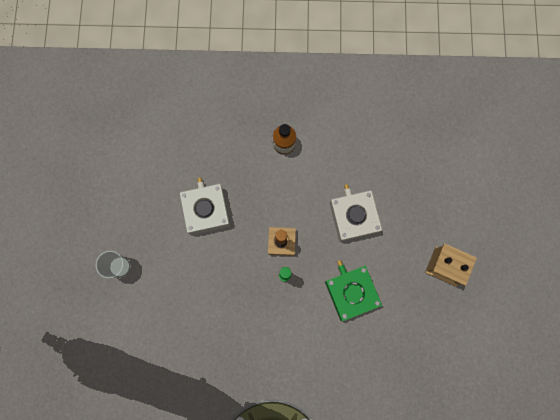

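The top view shows white holders at (204,208) and (357,215), a green look-alike at (354,293), the pusher in its stand at (282,240) and a green pusher at (286,273). The bottle is at (285,138), the beaker at (112,265) and the coil at (455,265). Next I measure which cap stands proud and confirm it in a crop.

```bash
python3 - <<'E'
from h import *
D={n:dict(np.load(n+".npz")) for n in("scene","top")}
out=[]
for n,(a,b) in {"top":((204,208),(357,215)),"scene":((327,197),(224,270))}.items():
    q=D[n];c=dict(camera_matrix=q["K"],pose=q["T"]);W=cloud(q["d"],c);p=q["p"].astype(int)
    for (u,v) in(a,b):
        r=38 if n=="scene" else 32
        sl=np.s_[v-r:v+r,u-r:u+r]; w=W[sl];g=p[sl].sum(-1)
        white=(g>450);wm=white&(w[...,2]>.03)
        yy,xx=np.indices(g.shape);R=np.hypot(yy-r,xx-r)
        k=(R<7)&(g<330)
        pts=w[wm];rect=cv2.minAreaRect((pts[:,:2]*1000).astype(np.float32))
        print(n,(u,v),"face z",np.nanmedian(w[wm][:,2]).round(4),"rect",np.round(rect[0],1),np.round(rect[1],1),round(rect[2],1),"cap",np.nanmedian(w[k],0).round(4),k.sum())
        out.append(cv2.resize(q["p"][v-40:v+40,u-40:u+40],(300,300),interpolation=2))
cv2.imwrite("pics/crop.png",np.vstack([np.hstack(out[:2]),np.hstack(out[2:])]))
q=D["top"];c=dict(camera_matrix=q["K"],pose=q["T"]);W=cloud(q["d"],c)
w=W[215:265,262:302].reshape(-1,3)
for lo,hi,t in((.118,.15,"handle top"),(.025,.04,"stand top")):
    s=w[(w[:,2]>lo)&(w[:,2]<hi)];s=(s*1000).astype(np.float32)
    print(t,len(s),np.median(s,0),s.min(0),s.max(0),cv2.minAreaRect(s[:,:2]))
w=W[262:290,272:302].reshape(-1,3);s=w[w[:,2]>.1];print("green pusher",np.median(s,0),s.max(0))
E
```

```text
top (204, 208) face z 0.0444 rect [564.9 177.4] [100.5 100.1] 13.9 cap [0.5635 0.1759 0.0444] 145
top (357, 215) face z 0.0446 rect [ 556.6 -190.6] [100.3 100.6] 14.5 cap [ 0.5536 -0.1913  0.0536] 145
scene (327, 197) face z 0.0446 rect [564.1 177.5] [98.4 97.9] 13.7 cap [0.5672 0.1729 0.0447] 89
scene (224, 270) face z 0.0443 rect [ 556.1 -189.7] [ 99.3 101.4] 15.1 cap [ 0.5687 -0.1991  0.051 ] 129Traceback (most recent call last):
  File "<stdin>", line 20, in <module>
cv2.error: OpenCV(4.12.0) /io/opencv/modules/imgproc/src/convhull.cpp:143: error: (-215:Assertion failed) total >= 0 && (depth == CV_32F || depth == CV_32S) in function 'convexHull'
```

View pics/crop.png

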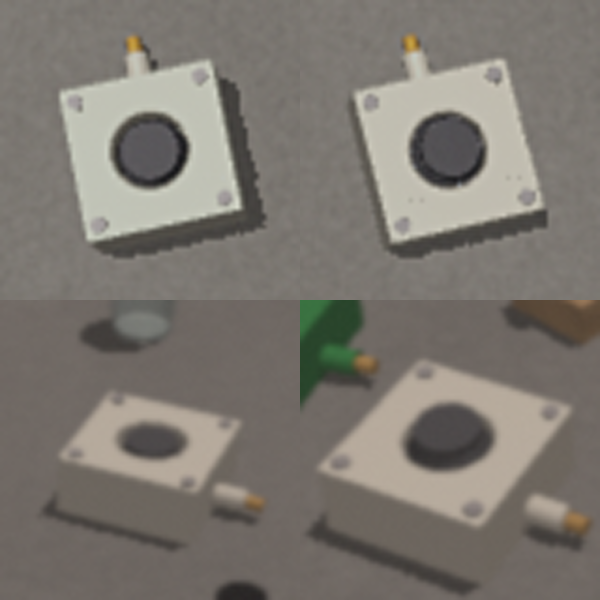

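The right-hand column is the holder at top (357,215). Its cap stands about 10 mm proud (z 0.0536, visible side wall), while the cap at (204,208) is flush at 0.0444. So (357,215), centre about (0.556, -0.190), is the open holder. Now the pusher.

```bash
python3 - <<'E'
from h import *
for n,b,bg in(("top",(215,265,262,302),(262,290,272,302)),("scene",(175,245,235,285),(170,228,215,245))):
    q=dict(np.load(n+".npz"));c=dict(camera_matrix=q["K"],pose=q["T"]);W=cloud(q["d"],c)
    w=W[b[0]:b[1],b[2]:b[3]].reshape(-1,3)*1000
    print(n,"maxz",np.nanmax(w[:,2]))
    for lo,hi,t in((117,150,"top"),(55,115,"handle side"),(26,34,"stand top")):
        s=w[(w[:,2]>lo)&(w[:,2]<hi)].astype(np.float32)
        if len(s)>3: print(t,len(s),np.median(s,0),s.min(0),s.max(0),cv2.minAreaRect(s[:,:2]))
    w=W[bg[0]:bg[1],bg[2]:bg[3]].reshape(-1,3)*1000;s=w[w[:,2]>60]
    print("green",len(s), s.min(0) if len(s) else'',s.max(0) if len(s) else '')
E
```

```text
top maxz 139.85576823151357Traceback (most recent call last):
  File "<stdin>", line 8, in <module>
cv2.error: OpenCV(4.12.0) /io/opencv/modules/imgproc/src/convhull.cpp:143: error: (-215:Assertion failed) total >= 0 && (depth == CV_32F || depth == CV_32S) in function 'convexHull'
```

```bash
python3 - <<'E'
from h import *
for n,b,bg in(("top",(215,265,262,302),(262,290,272,302)),("scene",(175,245,235,285),(170,228,215,245))):
    q=dict(np.load(n+".npz"));c=dict(camera_matrix=q["K"],pose=q["T"]);W=cloud(q["d"],c)
    w=W[b[0]:b[1],b[2]:b[3]].reshape(-1,3)*1000
    print(n,"maxz",np.nanmax(w[:,2]))
    for lo,hi,t in((117,150,"top"),(55,115,"handle side"),(26,34,"stand top")):
        s=w[(w[:,2]>lo)&(w[:,2]<hi)].astype(np.float32)
        if len(s)>3: print(t,len(s),np.median(s,0),s.min(0),s.max(0),cv2.minAreaRect(s[:,:2].copy()))
    w=W[bg[0]:bg[1],bg[2]:bg[3]].reshape(-1,3)*1000;s=w[w[:,2]>60]
    print("green",len(s), s.min(0) if len(s) else'',s.max(0) if len(s) else '')
E
```

```text
top maxz 139.85576823151357
top 109 [489.8227   -10.986292 133.11028 ] [478.22946 -22.22675 118.63401] [5.0184195e+02 1.6925481e-01 1.3985577e+02] ((489.97259521484375, -10.982961654663086), (23.492660522460938, 22.204635620117188), 1.6411023139953613)
handle side 30 [479.3391   -11.402599  86.636154] [477.54407  -23.07522   61.702457] [4.88404510e+02 2.50793278e-01 1.13478195e+02] ((482.0959777832031, -12.1480131149292), (8.771719932556152, 23.661378860473633), 9.65803050994873)
stand top 439 [485.32144  -14.542149  30.226816] [458.4208   -44.639263  26.011118] [523.2548    19.880253  33.989147] ((490.89459228515625, -12.06125259399414), (63.885215759277344, 64.44874572753906), 88.84952545166016)
green 120 [396.57702044 -32.7357868   62.714256  ] [420.72160227 -10.53841482 131.54451302]
scene maxz 135.17303740679927
top 109 [495.92496  -17.606245 130.93509 ] [478.75345  -26.021732 117.43696 ] [503.723      -1.6659118 135.17303  ] ((491.7657775878906, -13.788787841796875), (23.207801818847656, 24.178415298461914), 72.66545104980469)
handle side 229 [498.09134 -19.99058  86.95658] [417.41605  -26.716051  55.833282] [504.84427    -1.3550098 114.96349  ] ((461.862060546875, -18.885284423828125), (86.3232421875, 24.437015533447266), 8.036911010742188)
stand top 333 [497.92047  -20.174639  30.325773] [457.10675  -46.875835  26.032583] [524.4768   18.68606  33.53105] ((490.35687255859375, -13.870346069335938), (64.7928237915039, 67.2427978515625), 88.16417694091797)
green 282 [398.58072424 -36.13682401  60.06033946] [425.7159041  -11.04224855 127.11110893]
```

```bash
cat >> h.py <<'E'
from scipy.spatial.transform import Rotation as Rn
def to(x,y,z,yd=90.):
    s=manip.observe();R=Rn.from_quat(np.roll(s["tcp_rot"],-1)).as_matrix()
    d=R.T@(np.array([x,y,z])-s["eef_pos"])*1000
    a=np.degrees(np.arctan2(R[1,1],R[0,1]))
    print("t",s["time"],"pos",s["eef_pos"].round(4),"yang",a.round(2),"tiltz",R[:,2].round(4),"F",s["ft_force"].round(2),"T",s["ft_torque"].round(3),"w",round(s["width"],4),"ff",round(s["finger_force"],1))
    print("d",d.round(1),"yaw",round(-(yd-a),2))
E
python3 -c "
from h import *
to(.4905,-.012,.20)"
```

```text
t 0.1 pos [0.2603 0.5677 0.2415] yang 65.38 tiltz [-6.0e-04 -1.5e-03 -1.0e+00] F [-0.67  0.65  0.46] T [-0.007  0.001  0.005] w 0.0855 ff 0.0
d [-450.8 -431.    42.2] yaw -24.62
```

Emit:
step_arm(
  increments="-29 -28 0 -2 -1; -58 -56 0 -4 -1; -87 -84 0 -6 -1; -116 -112 0 -8 -1; -145 -140 0 -10 -1",
)

```text
time: 0.6
eef_pos: [0.3342, 0.3787, 0.2419]
tcp_rot: [-0.0, 0.127, 0.992, -0.0]
ft_force: [0.9, 0.3, 0.2]
width: 0.0854
finger_force: 0.0
```

```bash
python3 -c "
from h import *
to(.4905,-.012,.20)"
```

```text
t 0.6 pos [0.3342 0.3787 0.2419] yang 75.46 tiltz [-4.e-04 -6.e-04 -1.e+00] F [0.91 0.27 0.24] T [ 0.037 -0.032 -0.067] w 0.0854 ff 0.0
d [-249.4 -338.9   42.1] yaw -14.54
```

Emit:
step_arm(
  increments="-26 -35 0 -3 -1; -52 -70 0 -6 -1; -78 -105 0 -9 -1; -104 -140 0 -12 -1; -130 -175 0 -14.5 -1",
)

```text
time: 1.1
eef_pos: [0.4157, 0.1765, 0.2422]
tcp_rot: [-0.0, 0.0, 1.0, -0.0]
ft_force: [0.3, 1.2, 0.2]
width: 0.0853
finger_force: 0.0
```

```bash
python3 -c "
from h import *
to(.4905,-.012,.20)"
```

```text
t 1.1 pos [0.4157 0.1765 0.2422] yang 90.0 tiltz [-2.e-04 -1.e-04 -1.e+00] F [0.33 1.24 0.19] T [ 0.006 -0.022  0.041] w 0.0853 ff 0.0
d [ -74.8 -188.5   42.2] yaw -0.0
```

Emit:
step_arm(
  increments="-15 -38 5 0 -1; -30 -76 10 0 -1; -45 -114 20 0 -1; -60 -152 30 0 -1; -74.8 -188.5 42 0 -1",
)

```text
time: 1.6
eef_pos: [0.4903, -0.0122, 0.2]
tcp_rot: [0.0, 0.001, 1.0, -0.0]
ft_force: [0.6, 0.9, 0.2]
width: 0.0855
finger_force: 0.0
```

```bash
python3 - <<'E'
from h import *
to(.4905,-.012,.114)
s,p,d,c=grab("wrist");cv2.imwrite("pics/w1.png",p);np.savez("w1.npz",p=p,d=d,R=s["tcp_rot"],t=s["eef_pos"])
E
```

```text
t 1.6 pos [ 0.4903 -0.0122  0.2   ] yang 89.86 tiltz [ 3.e-04 -2.e-04 -1.e+00] F [0.56 0.9  0.19] T [-0.01  -0.081  0.004] w 0.0855 ff 0.0
d [-0.2  0.2 86. ] yaw -0.14
```

View pics/w1.png

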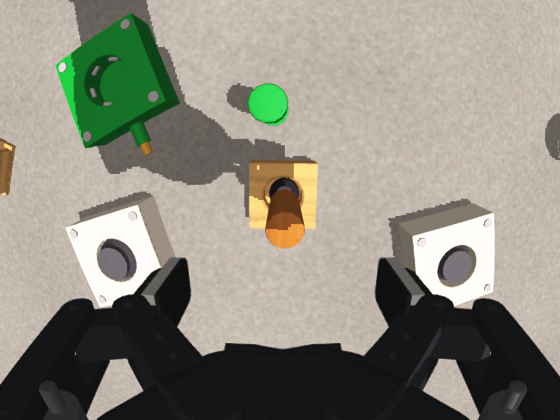

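The wrist view shows the wooden handle's top at (285,233), midway between the fingers, with the stand's block around (283,195). The open holder with its raised cap is at left (117,260). Checking the handle and cap positions by rays:

```bash
cat >> h.py <<'E'
def wray(s_R,s_t,u,v,h):
    c=cams.calibration("wrist");K=c["camera_matrix"];T=c["T_tool_cam"]
    a=np.array([(u-K[0,2]),(v-K[1,2])])/K[0,0];r=np.hypot(*a);k=np.sin(r)/max(r,1e-9)
    R=Rn.from_quat(np.roll(s_R,-1)).as_matrix()
    o=s_t+R@T[:3,3];d=R@T[:3,:3]@np.array([a[0]*k,a[1]*k,np.cos(r)]);return o+d*(h-o[2])/d[2]
E
python3 - <<'E'
from h import *
q=np.load("w1.npz");p=q["p"]
hsv=cv2.cvtColor(p,cv2.COLOR_BGR2HSV)
m=cv2.inRange(hsv,(5,120,140),(18,255,255));m[:205]=0;m[255:]=0;m[:,:255]=0;m[:,320:]=0
ys,xs=np.nonzero(m);print(xs.min(),xs.max(),ys.max())
# bottom half of the top disc ellipse: fit from lower contour
cn=max(cv2.findContours(m,0,1)[0],key=cv2.contourArea)[:,0]
low=cn[cn[:,1]>226];W=np.array([wray(q["R"],q["t"],u,v,.133) for u,v in low])
A=np.c_[2*W[:,:2],np.ones(len(W))];x=np.linalg.lstsq(A,(W[:,:2]**2).sum(1),rcond=None)[0]
print("handle top c",x[:2].round(4),"r",np.sqrt(x[2]+x[:2]@x[:2]).round(4))
g=p.astype(int).sum(-1)
for n,(u0,v0),h in(("open cap",(117,260),.054),("closed cap",(458,266),.044)):
    m=((g<360)&(g>150)).astype(np.uint8);m[:v0-24]=0;m[v0+24:]=0;m[:,:u0-24]=0;m[:,u0+24:]=0
    k,l,st,ce=cv2.connectedComponentsWithStats(m);i=l[v0,u0]
    print(n,st[i],ce[i],wray(q["R"],q["t"],*ce[i],h).round(4))
hm=cv2.inRange(p,(200,200,200),(255,255,255));
for sx in(np.s_[:,60:175],):
  print()
E
```

```text
265 304 248
handle top c [ 0.4934 -0.0112] r 0.0101
open cap [  98  239   38   42 1104] [116.26902174 260.39130435] [ 0.5518 -0.1831  0.054 ]
closed cap [     0      0    560    420 234558] [279.00880379 209.34758567] [ 0.5006 -0.0156  0.044 ]
```

Emit:
step_arm(
  increments="0 0 25 0 -1; 0 0 50 0 -1; 0 0 75 0 -1; 0 0 95 0 -1; 0 0 102 0 -1",
)

```text
time: 2.15
eef_pos: [0.4885, -0.0102, 0.0964]
tcp_rot: [-0.002, 0.001, 1.0, 0.0]
ft_force: [-0.3, 0.4, -1.1]
width: 0.0852
finger_force: 0.0
```

Emit:
step_arm(
  increments="0 0 0 0 0.2; 0 0 0 0 0.6; 0 0 0 0 1; 0 0 0 0 1; 0 0 0 0 1",
  squeeze=60,
)

```text
time: 2.65
eef_pos: [0.4905, -0.0105, 0.0993]
tcp_rot: [0.001, 0.001, 1.0, -0.0]
ft_force: [-1.0, -0.0, 7.0]
width: 0.0249
finger_force: 58.5
```

```bash
python3 -c "
from h import *
to(.4905,-.012,.098)"
```

```text
t 2.65 pos [ 0.4905 -0.0105  0.0993] yang 89.86 tiltz [ 1.9e-03 -2.0e-04 -1.0e+00] F [-0.97 -0.05  6.96] T [-0.052  0.174  0.039] w 0.0249 ff 58.5
d [ 0.  -1.5  1.3] yaw -0.14
```

Emit:
step_arm(
  increments="0 0 0 0 1; 0 0 0 0 1; 0 0 0 0 1; 0 0 0 0 1; 0 0 0 0 1",
)

```text
time: 3.15
eef_pos: [0.4905, -0.0105, 0.0993]
tcp_rot: [0.001, 0.001, 1.0, -0.0]
ft_force: [-1.1, -0.7, 6.7]
width: 0.0249
finger_force: 58.5
```

Emit:
step_arm(
  increments="0 0 0.5 0 1; 0 0 1 0 1; 0 0 1 0 1; 0 0 1 0 1; 0 0 1 0 1",
)

```text
time: 3.65
eef_pos: [0.4907, -0.0105, 0.0992]
tcp_rot: [0.001, 0.001, 1.0, -0.0]
ft_force: [-3.7, -1.0, 17.5]
width: 0.0247
finger_force: 59.6
```

Emit:
step_arm(
  increments="0 0 0.5 0 1; 0 0 1 0 1; 0 0 1 0 1; 0 0 1 0 1; 0 0 1 0 1",
)

```text
time: 4.15
eef_pos: [0.4911, -0.0105, 0.0992]
tcp_rot: [0.002, 0.001, 1.0, -0.0]
ft_force: [-4.9, -0.8, 27.9]
width: 0.0244
finger_force: 60.7
```

Stiffness against the hard floor is about 10.5 N/mm, so the 18 N target needs about 1.7 mm of overtravel. Lifting now.

Emit:
step_arm(
  increments="0 0 -3 0 1; 0 0 -15 0 1; 0 0 -30 0 1; 0 0 -45 0 1; 0 0 -60 0 1",
)

```text
time: 4.65
eef_pos: [0.4896, -0.0104, 0.1568]
tcp_rot: [-0.0, 0.001, 1.0, 0.0]
ft_force: [-0.2, 0.2, -2.2]
width: 0.0246
finger_force: 58.9
```

Emit:
step_arm(
  increments="0 0 -10 0 1; 0 0 -15 0 1; 0 0 -15 0 1; 0 0 -15 0 1; 0 0 -15 0 1",
)

```text
time: 5.15
eef_pos: [0.4895, -0.0104, 0.1706]
tcp_rot: [-0.001, 0.001, 1.0, -0.0]
ft_force: [0.3, 0.1, -1.6]
width: 0.0248
finger_force: 58.9
```

```bash
python3 - <<'E'
from h import *
to(.5563,-.190,.173)
s,p,d,c=grab("wrist");cv2.imwrite("pics/w2.png",p)
q={}
for n in("scene","top"):
    s,p,d,c=grab(n);W=cloud(d,c).reshape(-1,3)*1000;np.savez(n+"2.npz",p=p,d=d,K=c["camera_matrix"],T=c["pose"])
    k=(abs(W[:,0]-491)<25)&(abs(W[:,1]+12)<25)
    for lo,hi in((78,94),(94,130)):
        s2=W[k&(W[:,2]>lo)&(W[:,2]<hi)]
        if len(s2):print(n,lo,len(s2),s2.min(0).round(1),s2.max(0).round(1))
E
```

```text
t 5.15 pos [ 0.4895 -0.0104  0.1706] yang 89.88 tiltz [-0.0013 -0.     -1.    ] F [ 0.28  0.1  -1.6 ] T [0.021 0.037 0.009] w 0.0248 ff 58.9
d [ -67.2 -179.5   -2.5] yaw -0.12
scene 78 91 [475.9 -27.1  80.4] [505.7   0.   93.7]
scene 94 87 [485.5 -21.6  94.3] [498.7  -5.5 129.5]
```

View pics/w2.png

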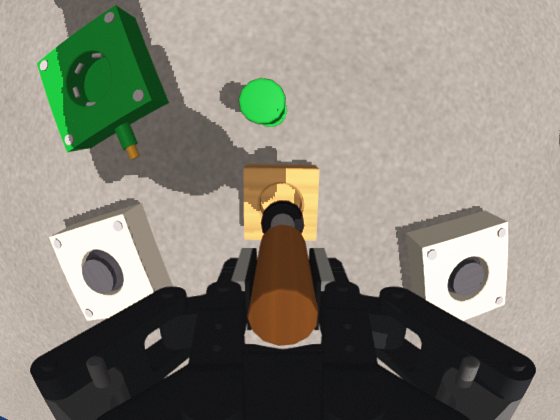

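The wrist view shows the pusher hanging upright in the fingers, foot at (283,215) over the empty socket. The open holder's cap is at (100,272). I'll refine the cap centre from the pictures already taken.

```bash
python3 - <<'E'
from h import *
for n in("top","scene","top2","scene2"):
    q=dict(np.load(n+".npz"));c=dict(camera_matrix=q["K"],pose=q["T"]);W=cloud(q["d"],c)*1000
    k=(np.hypot(W[...,0]-556,W[...,1]+190)<30)&(W[...,2]>50)
    s=W[k].astype(np.float32);r=cv2.minEnclosingCircle(s[:,:2].copy())
    h=(np.abs(W[...,0]-556)<75)&(np.abs(W[...,1]+190)<75)&(W[...,2]>38)&(W[...,2]<49.5)&(q["p"].astype(int).sum(-1)>400)
    hr=cv2.minAreaRect(W[h][:,:2].astype(np.float32).copy())
    print(n,len(s),"cap",np.round(r[0],1),round(r[1],1),"mean",s.mean(0).round(1),"holder",np.round(hr[0],1),np.round(hr[1],1))
    # foot now
    k=(abs(W[...,0]-491)<25)&(abs(W[...,1]+12)<25)&(W[...,2]>26)&(W[...,2]<34)
    r=cv2.minAreaRect(W[k][:,:2].astype(np.float32).copy());print("  stand",np.round(r[0],1),np.round(r[1],1))
E
```

```text
top 186 cap [ 555.8 -189.4] 19.1 mean [ 555.5 -189.9   53.8] holder [ 556.2 -190.3] [100.9 101.3]
  stand [491.1 -11.7] [50.  48.8]
scene 206 cap [ 556.5 -191.2] 20.2 mean [ 557.3 -192.    53.1] holder [ 555.9 -190.2] [101.1 102.2]
  stand [491.2 -12.1] [50.  49.3]
top2 185 cap [ 559.1 -193.3] 23.4 mean [ 555.9 -189.8   53.7] holder [ 556.2 -190.4] [101.4 101.8]
  stand [0. 0.] [0. 0.]
scene2 205 cap [ 557.4 -190.7] 20.1 mean [ 557.4 -191.8   53.3] holder [ 556.8 -190.8] [102. 103.]
  stand [491. -12.] [49.9 49.6]
```

Emit:
step_arm(
  increments="-8 -22 0 0 1; -23 -62 0 0 1; -38 -104 0 0 1; -53 -145 0 0 1; -65.5 -178.6 0 0 1",
)

```text
time: 5.8
eef_pos: [0.5553, -0.1919, 0.1709]
tcp_rot: [-0.0, 0.002, 1.0, -0.0]
ft_force: [0.4, 0.6, -0.9]
width: 0.0244
finger_force: 59.0
```

Emit:
step_arm(
  increments="0 0 3 0 1; 0 0 8 0 1; 0 0 12 0 1; 0 0 15 0 1; 0 0 15 0 1",
)

```text
time: 6.3
eef_pos: [0.5547, -0.1879, 0.1558]
tcp_rot: [-0.0, 0.0, 1.0, 0.0]
ft_force: [0.5, 0.0, -0.8]
width: 0.0247
finger_force: 59.1
```

```bash
python3 - <<'E'
from h import *
to(.555,-.189,.1513)
for n in("scene","top"):
    s,p,d,c=grab(n);W=cloud(d,c)*1000
    if n=="scene": cv2.imwrite("pics/s3.png",cv2.resize(p[190:310,150:310],(800,600),interpolation=2))
    k=(np.hypot(W[...,0]-556,W[...,1]+190)<22)
    for lo,hi in((59,73),(80,103)):
        s2=W[k&(W[...,2]>lo)&(W[...,2]<hi)]
        if len(s2):print(n,lo,len(s2),s2.min(0).round(1),s2.max(0).round(1))
E
```

```text
t 6.3 pos [ 0.5547 -0.1879  0.1558] yang 89.97 tiltz [-9.e-04  6.e-04 -1.e+00] F [ 0.51  0.   -0.8 ] T [-0.074 -0.01   0.023] w 0.0247 ff 59.1
d [-0.3 -1.1  4.5] yaw -0.03
scene 59 41 [ 547.6 -204.7   65.1] [ 570.2 -181.    72.7]
scene 80 74 [ 551.9 -197.    80.1] [ 564.4 -182.6  102.9]
top 59 6 [ 540.6 -188.5   69.5] [ 550.  -174.3   71.7]
top 80 16 [ 543.6 -196.2   80.1] [ 560.1 -173.    96.2]
```

View pics/s3.png

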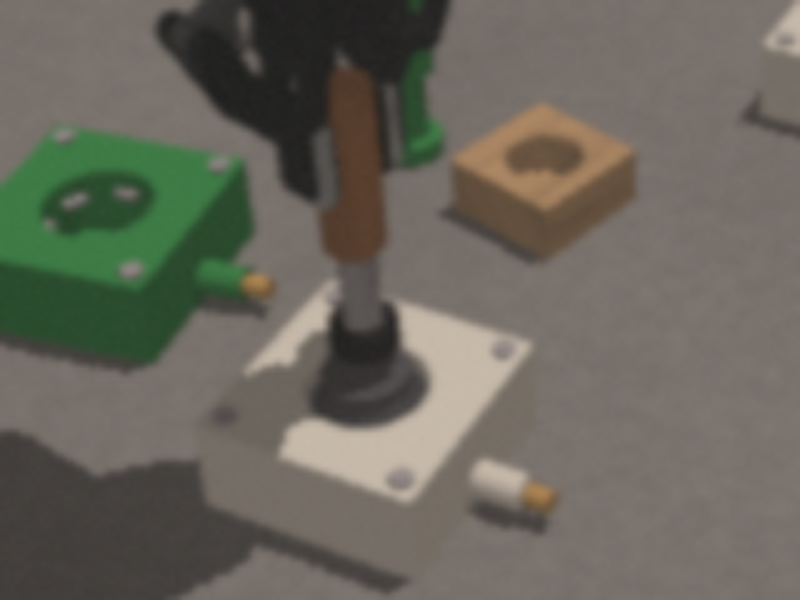

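The picture shows the foot at (365,335) centred above the proud cap (370,385), with the shaft vertical. I'll shift 1.5 mm in -y and descend.

Emit:
step_arm(
  increments="0.3 -1 2 0 1; 0.5 -1.5 4 0 1; 0.5 -1.5 6 0 1; 0.5 -1.5 8 0 1; 0.5 -1.5 8 0 1",
)

```text
time: 6.9
eef_pos: [0.5543, -0.1906, 0.1479]
tcp_rot: [-0.0, 0.001, 1.0, 0.0]
ft_force: [-1.0, 0.3, -1.0]
width: 0.0251
finger_force: 59.1
```

Emit:
step_arm(
  increments="0 0 0.5 0 1; 0 0 1 0 1; 0 0 1.5 0 1; 0 0 2 0 1; 0 0 2 0 1",
)

```text
time: 7.4
eef_pos: [0.5545, -0.1906, 0.1462]
tcp_rot: [-0.0, 0.001, 1.0, 0.0]
ft_force: [0.1, -1.1, -1.1]
width: 0.0251
finger_force: 59.1
```

Emit:
step_arm(
  increments="0 0 0.5 0 1; 0 0 1 0 1; 0 0 1.5 0 1; 0 0 2 0 1; 0 0 2 0 1",
)

```text
time: 7.9
eef_pos: [0.5545, -0.1906, 0.1443]
tcp_rot: [0.0, 0.001, 1.0, 0.0]
ft_force: [0.6, 0.7, -0.1]
width: 0.0246
finger_force: 59.0
```

Emit:
step_arm(
  increments="0 0 0.4 0 1; 0 0 0.8 0 1; 0 0 1.2 0 1; 0 0 1.5 0 1; 0 0 1.5 0 1",
)

```text
time: 8.4
eef_pos: [0.5548, -0.1906, 0.1435]
tcp_rot: [0.001, 0.001, 1.0, -0.0]
ft_force: [-1.3, 1.9, 5.7]
width: 0.0248
finger_force: 59.6
```

Emit:
step_arm(
  increments="0 0 0.3 0 1; 0 0 0.6 0 1; 0 0 0.9 0 1; 0 0 1.2 0 1; 0 0 1.2 0 1",
)

```text
time: 8.9
eef_pos: [0.5551, -0.1908, 0.1427]
tcp_rot: [0.001, 0.001, 1.0, -0.0]
ft_force: [-1.7, 1.7, 8.9]
width: 0.0249
finger_force: 59.8
```

Emit:
step_arm(
  increments="0 0 0.3 0 1; 0 0 0.6 0 1; 0 0 0.9 0 1; 0 0 1 0 1; 0 0 1 0 1",
)

```text
time: 9.4
eef_pos: [0.5552, -0.1908, 0.142]
tcp_rot: [0.001, 0.001, 1.0, -0.0]
ft_force: [-1.4, 1.0, 9.9]
width: 0.0246
finger_force: 59.9
```

Emit:
step_arm(
  increments="0 0 0.3 0 1; 0 0 0.6 0 1; 0 0 0.9 0 1; 0 0 1 0 1; 0 0 1 0 1",
)

```text
time: 9.9
eef_pos: [0.5553, -0.1908, 0.1411]
tcp_rot: [0.001, 0.001, 1.0, -0.0]
ft_force: [-2.0, 1.0, 10.5]
width: 0.0246
finger_force: 60.0
```

Emit:
step_arm(
  increments="0 0 0.3 0 1; 0 0 0.6 0 1; 0 0 0.9 0 1; 0 0 1 0 1; 0 0 1 0 1",
)

```text
time: 10.4
eef_pos: [0.5547, -0.1906, 0.1387]
tcp_rot: [0.0, 0.001, 1.0, -0.0]
ft_force: [-0.0, 0.5, 2.2]
width: 0.0252
finger_force: 59.5
```

Emit:
step_arm(
  increments="0 0 0.1 0 1; 0 0 0.2 0 1; 0 0 0.4 0 1; 0 0 0.6 0 1; 0 0 0.6 0 1",
)

```text
time: 10.9
eef_pos: [0.5542, -0.1907, 0.1376]
tcp_rot: [-0.0, 0.001, 1.0, 0.0]
ft_force: [-0.2, -0.6, -0.5]
width: 0.0248
finger_force: 59.3
```

Emit:
step_arm(
  increments="0 0 0.1 0 1; 0 0 0.2 0 1; 0 0 0.4 0 1; 0 0 0.6 0 1; 0 0 0.6 0 1",
)

```text
time: 11.4
eef_pos: [0.5545, -0.1906, 0.1374]
tcp_rot: [-0.0, 0.001, 1.0, 0.0]
ft_force: [0.6, 0.3, -3.0]
width: 0.0244
finger_force: 59.3
```

Emit:
step_arm(
  increments="0 0 0.2 0 1; 0 0 0.4 0 1; 0 0 0.6 0 1; 0 0 0.6 0 1; 0 0 0.6 0 1",
)

```text
time: 11.9
eef_pos: [0.5545, -0.1906, 0.1368]
tcp_rot: [-0.0, 0.001, 1.0, -0.0]
ft_force: [0.1, -0.1, -0.7]
width: 0.0245
finger_force: 59.3
```

Emit:
step_arm(
  increments="0 0 0.2 0 1; 0 0 0.4 0 1; 0 0 0.6 0 1; 0 0 0.6 0 1; 0 0 0.6 0 1",
)

```text
time: 12.4
eef_pos: [0.5545, -0.1906, 0.1362]
tcp_rot: [-0.0, 0.001, 1.0, 0.0]
ft_force: [0.6, 0.1, -1.9]
width: 0.0247
finger_force: 59.3
```

Emit:
step_arm(
  increments="0 0 0.2 0 1; 0 0 0.4 0 1; 0 0 0.6 0 1; 0 0 0.6 0 1; 0 0 0.6 0 1",
)

```text
time: 12.9
eef_pos: [0.5545, -0.1906, 0.1356]
tcp_rot: [-0.0, 0.001, 1.0, 0.0]
ft_force: [0.4, -1.1, -1.1]
width: 0.0245
finger_force: 59.3
```

Emit:
step_arm(
  increments="0 0 0.2 0 1; 0 0 0.4 0 1; 0 0 0.6 0 1; 0 0 0.6 0 1; 0 0 0.6 0 1",
)

```text
time: 13.4
eef_pos: [0.5544, -0.1906, 0.1349]
tcp_rot: [-0.0, 0.001, 1.0, 0.0]
ft_force: [-0.4, 0.5, -1.3]
width: 0.0245
finger_force: 59.3
```

Emit:
step_arm(
  increments="0 0 0.2 0 1; 0 0 0.4 0 1; 0 0 0.6 0 1; 0 0 0.6 0 1; 0 0 0.6 0 1",
)

```text
time: 13.9
eef_pos: [0.5545, -0.1906, 0.1344]
tcp_rot: [-0.0, 0.001, 1.0, -0.0]
ft_force: [-0.5, 0.4, -0.6]
width: 0.0246
finger_force: 59.3
```

Emit:
step_arm(
  increments="0 0 0.2 0 1; 0 0 0.4 0 1; 0 0 0.6 0 1; 0 0 0.6 0 1; 0 0 0.6 0 1",
)

```text
time: 14.4
eef_pos: [0.5546, -0.1906, 0.134]
tcp_rot: [0.0, 0.001, 1.0, -0.0]
ft_force: [-0.1, 0.0, 2.3]
width: 0.0247
finger_force: 59.3
```

Emit:
step_arm(
  increments="0 0 0.2 0 1; 0 0 0.4 0 1; 0 0 0.6 0 1; 0 0 0.8 0 1; 0 0 0.8 0 1",
)

```text
time: 14.9
eef_pos: [0.5548, -0.1906, 0.134]
tcp_rot: [0.001, 0.001, 1.0, -0.0]
ft_force: [-1.6, 1.6, 8.6]
width: 0.0247
finger_force: 60.0
```

Emit:
step_arm(
  increments="0 0 0 0 1; 0 0 0 0 1; 0 0 0 0 1; 0 0 0 0 1; 0 0 0 0 1",
)

```text
time: 15.4
eef_pos: [0.5548, -0.1907, 0.134]
tcp_rot: [0.001, 0.001, 1.0, -0.0]
ft_force: [-2.4, 0.2, 8.9]
width: 0.0247
finger_force: 60.0
```

Emit:
step_arm(
  increments="0 0 0.2 0 1; 0 0 0.4 0 1; 0 0 0.5 0 1; 0 0 0.6 0 1; 0 0 0.7 0 1",
)

```text
time: 15.9
eef_pos: [0.5549, -0.1907, 0.1339]
tcp_rot: [0.001, 0.001, 1.0, -0.0]
ft_force: [-3.7, 0.9, 14.7]
width: 0.0246
finger_force: 60.5
```

Emit:
step_arm(
  increments="0 0 0 0 1; 0 0 0 0 1; 0 0 0 0 1; 0 0 0 0 1; 0 0 0 0 1",
)

```text
time: 16.4
eef_pos: [0.5549, -0.1907, 0.134]
tcp_rot: [0.001, 0.001, 1.0, -0.0]
ft_force: [-2.8, 1.8, 14.1]
width: 0.0247
finger_force: 60.5
```

Emit:
step_arm(
  increments="0 0 0.1 0 1; 0 0 0.2 0 1; 0 0 0.2 0 1; 0 0 0.2 0 1; 0 0 0.2 0 1",
)

```text
time: 16.9
eef_pos: [0.555, -0.1907, 0.134]
tcp_rot: [0.001, 0.001, 1.0, -0.0]
ft_force: [-4.2, 1.5, 15.4]
width: 0.0245
finger_force: 60.6
```

Emit:
step_arm(
  increments="0 0 0 0 1; 0 0 0 0 1; 0 0 0 0 1; 0 0 0 0 1; 0 0 0 0 1",
)

```text
time: 17.4
eef_pos: [0.555, -0.1907, 0.134]
tcp_rot: [0.001, 0.001, 1.0, -0.0]
ft_force: [-4.2, 2.0, 15.8]
width: 0.0249
finger_force: 60.6
```

Emit:
step_arm(
  increments="0 0 0 0 1; 0 0 0 0 1; 0 0 0 0 1; 0 0 0 0 1; 0 0 0 0 1",
)

```text
time: 17.9
eef_pos: [0.555, -0.1907, 0.134]
tcp_rot: [0.001, 0.001, 1.0, -0.0]
ft_force: [-4.6, 1.3, 15.6]
width: 0.0244
finger_force: 60.6
```

Emit:
step_arm(
  increments="0 0 0 0 1; 0 0 0 0 1; 0 0 0 0 1; 0 0 0 0 1; 0 0 0 0 1",
)

```text
time: 18.4
eef_pos: [0.555, -0.1907, 0.134]
tcp_rot: [0.001, 0.001, 1.0, -0.0]
ft_force: [-3.5, 1.4, 15.3]
width: 0.0248
finger_force: 60.6
```

```bash
python3 -c "
from h import *
to(.4905,-.0105,.0993)"
```

```text
t 18.4 pos [ 0.555  -0.1907  0.134 ] yang 89.87 tiltz [ 2.e-03 -6.e-04 -1.e+00] F [-3.52  1.41 15.28] T [ 0.435  1.005 -0.04 ] w 0.0248 ff 60.6
d [ 65.  180.   34.4] yaw -0.13
```

Emit:
step_arm(
  increments="0 0 -1 0 1; 0 0 -4 0 1; 0 0 -14 0 1; 0 0 -28 0 1; 0 0 -42 0 1",
)

```text
time: 18.9
eef_pos: [0.5544, -0.1906, 0.1747]
tcp_rot: [-0.0, 0.001, 1.0, 0.0]
ft_force: [-0.2, -0.1, -0.8]
width: 0.0249
finger_force: 59.0
```

Emit:
step_arm(
  increments="10 28 0 0 1; 25 69 0 0 1; 40 111 0 0 1; 54 150 0 0 1; 65 180 0 0 1",
)

```text
time: 19.4
eef_pos: [0.489, -0.0079, 0.1746]
tcp_rot: [0.0, 0.0, 1.0, 0.0]
ft_force: [0.5, 0.2, -1.4]
width: 0.0252
finger_force: 59.1
```

Emit:
step_arm(
  increments="0 0 0 0 1; 0 0 0 0 1; 0 0 0 0 1; 0 0 0 0 1; 0 0 0 0 1",
)

```text
time: 19.9
eef_pos: [0.4901, -0.0115, 0.174]
tcp_rot: [-0.0, 0.002, 1.0, -0.0]
ft_force: [0.6, -0.2, -1.9]
width: 0.0248
finger_force: 59.2
```

```bash
python3 - <<'E'
from h import *
to(.4895,-.0104,.0993)
s,p,d,c=grab("top");W=cloud(d,c)*1000
k=(np.hypot(W[...,0]-556,W[...,1]+190)<15);print("cap top z",np.nanmedian(W[k],0).round(1))
s,p,d,c=grab("wrist");cv2.imwrite("pics/w4.png",p)
s,p,d,c=grab("scene");W=cloud(d,c)*1000
k=(abs(W[...,0]-491)<25)&(abs(W[...,1]+12)<25)
for lo,hi in((78,94),(94,130)):
    s2=W[k&(W[...,2]>lo)&(W[...,2]<hi)]
    if len(s2):print(lo,len(s2),s2.min(0).round(1),s2.max(0).round(1))
E
```

```text
t 19.9 pos [ 0.4901 -0.0115  0.174 ] yang 89.76 tiltz [-2.e-04 -3.e-04 -1.e+00] F [ 0.61 -0.15 -1.92] T [0.047 0.058 0.016] w 0.0248 ff 59.2
d [ 0.6  1.2 74.7] yaw -0.24
cap top z [ 555.6 -190.3   43.3]
78 52 [478.2 -28.7  83.9] [505.4  -4.6  94. ]
94 124 [475.  -27.1  94.1] [5.038e+02 2.000e-01 1.297e+02]
```

View pics/w4.png

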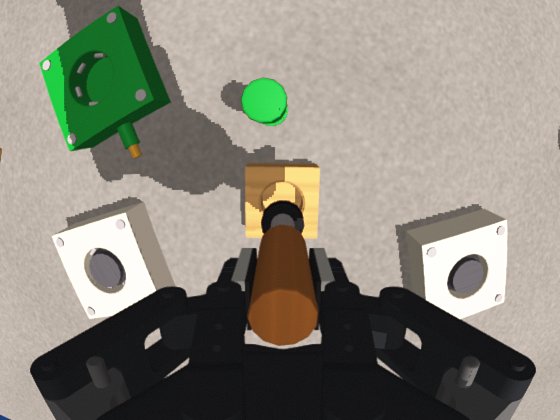

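The cap now reads z 43.3 mm, flush. The pusher hangs above the socket as it did before, with its foot at (283,215). Lowering it.

Emit:
step_arm(
  increments="0.4 0.8 10 0 1; 0.4 0.8 22 0 1; 0.4 0.8 34 0 1; 0.4 0.8 44 0 1; 0.4 0.8 44 0 1",
)

```text
time: 20.55
eef_pos: [0.4885, -0.0097, 0.1285]
tcp_rot: [-0.001, 0.001, 1.0, 0.0]
ft_force: [-0.3, 0.4, -1.5]
width: 0.0249
finger_force: 59.2
```

Emit:
step_arm(
  increments="0 0 4 0 1; 0 0 8 0 1; 0 0 12 0 1; 0 0 16 0 1; 0 0 16 0 1",
)

```text
time: 21.05
eef_pos: [0.4892, -0.0097, 0.1137]
tcp_rot: [-0.0, 0.001, 1.0, -0.0]
ft_force: [-0.4, 0.2, -1.2]
width: 0.0248
finger_force: 59.2
```

```bash
python3 -c "
from h import *
to(.4895,-.0104,.0993)"
```

```text
t 21.05 pos [ 0.4892 -0.0097  0.1137] yang 89.88 tiltz [-7.e-04 -0.e+00 -1.e+00] F [-0.42  0.24 -1.22] T [-0.001  0.03   0.054] w 0.0248 ff 59.2
d [-0.3 -0.7 14.4] yaw -0.12
```

Emit:
step_arm(
  increments="0 -0.5 3 0 1; 0 -0.5 6 0 1; 0 -0.5 9 0 1; 0 -0.5 12 0 1; 0 -0.5 12.5 0 1",
)

```text
time: 21.55
eef_pos: [0.4893, -0.0102, 0.1012]
tcp_rot: [-0.0, 0.001, 1.0, -0.0]
ft_force: [-1.3, -0.2, -2.0]
width: 0.0248
finger_force: 59.2
```

Emit:
step_arm(
  increments="0 0 0.5 0 1; 0 0 1 0 1; 0 0 1.5 0 1; 0 0 2 0 1; 0 0 2 0 1",
)

```text
time: 22.05
eef_pos: [0.4895, -0.0102, 0.0996]
tcp_rot: [-0.0, 0.001, 1.0, 0.0]
ft_force: [0.5, -0.4, -0.9]
width: 0.0245
finger_force: 59.2
```

Emit:
step_arm(
  increments="0 0 0.3 0 1; 0 0 0.6 0 1; 0 0 0.6 0 1; 0 0 0.6 0 1; 0 0 0.6 0 1",
)

```text
time: 22.55
eef_pos: [0.4896, -0.0102, 0.0993]
tcp_rot: [0.0, 0.001, 1.0, -0.0]
ft_force: [-0.6, -1.0, 5.7]
width: 0.0247
finger_force: 59.3
```

Emit:
step_arm(
  increments="0 0 0 0 0.3; 0 0 0 0 0; 0 0 0 0 -0.5; 0 0 0 0 -1; 0 0 0 0 -1",
  squeeze=20,
)

```text
time: 23.05
eef_pos: [0.4895, -0.0102, 0.0989]
tcp_rot: [-0.0, 0.001, 1.0, -0.0]
ft_force: [-0.3, 0.5, 0.1]
width: 0.0833
finger_force: 0.0
```

Emit:
step_arm(
  increments="0 0 0 0 -1; 0 0 0 0 -1; 0 0 -3 0 -1; 0 0 -8 0 -1; 0 0 -15 0 -1",
)

```text
time: 23.55
eef_pos: [0.4894, -0.0102, 0.1143]
tcp_rot: [-0.0, 0.001, 1.0, -0.0]
ft_force: [-0.4, 0.1, 0.3]
width: 0.0854
finger_force: 0.0
```

Emit:
step_arm(
  increments="0 0 -20 0 -1; 0 0 -45 0 -1; 0 0 -70 0 -1; 0 0 -95 0 -1; 0 0 -105 0 -1",
)

```text
time: 24.05
eef_pos: [0.4904, -0.0102, 0.2217]
tcp_rot: [0.002, 0.001, 1.0, -0.0]
ft_force: [0.1, -0.3, 0.2]
width: 0.0854
finger_force: 0.0
```

Emit:
step_arm(
  increments="0 0 0 0 -1; 0 0 0 0 -1; 0 0 0 0 -1; 0 0 0 0 -1; 0 0 0 0 -1",
)

```text
time: 24.55
eef_pos: [0.4892, -0.0102, 0.2182]
tcp_rot: [-0.001, 0.001, 1.0, 0.0]
ft_force: [-1.0, 0.1, -0.1]
width: 0.0857
finger_force: 0.0
```

```bash
python3 - <<'E'
from h import *
s,p,d,c=grab("scene");W=cloud(d,c)*1000
cv2.imwrite("pics/s5.png",cv2.resize(p[160:310,150:350],(800,600),interpolation=2))
k=(abs(W[...,0]-491)<22)&(abs(W[...,1]+12)<22)
for lo,hi in((55,80),(117,150)):
    s2=W[k&(W[...,2]>lo)&(W[...,2]<hi)]
    print(lo,len(s2),s2.min(0).round(1),s2.max(0).round(1))
k=(np.hypot(W[...,0]-556,W[...,1]+190)<15);print("cap z",np.nanmedian(W[k],0).round(1))
E
```

```text
55 77 [483.9 -25.5  56.1] [ 5.031e+02 -4.000e-01  7.960e+01]
117 111 [478.1 -25.1 117.1] [503.1   1.3 135.1]
cap z [ 556.3 -190.6   43.1]
```

View pics/s5.png

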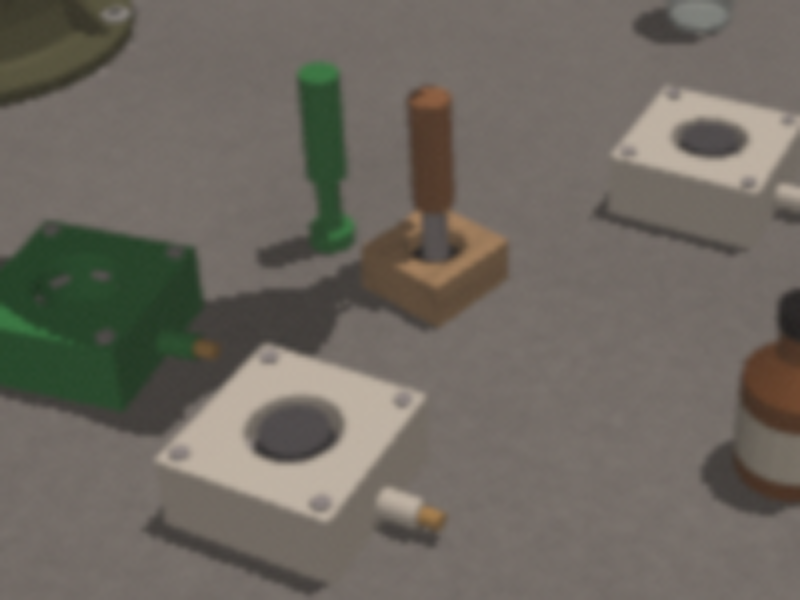

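The cap lies flush in the near holder at (292,430). The pusher stands upright in its stand at (433,175), its top at z about 133 mm as at the start, and the arm is clear.

```bash
python3 -c "
from bench import manip
print(manip.hand_in())"
```

```text
the job is handed in; nothing more can be done
None
```

The cap clicked in and sits flush, was held at about 17 N (estimated from the wrist force) for over 1.5 s, the pusher is back upright in its stand, and the job is handed in; no verdict was returned.

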